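# Take the loose lid off the ultrasonic cleaning bath

## Task

Open the ultrasonic cleaning bath so that the parts soaking in it can be taken out. Get a fingertip under the black lip at the front of its loose steel lid and tip the front up by about 20 degrees or more, with the back edge still resting on the bath so that the drips run back into the tank. Then lift the lid off and lay it flat, right way up, in the middle of the white tray, without letting it fall and without disturbing the bottles and jars around.

Things in the scene. Friction and masses are not known exactly. Their poses are not given: they have to be found in the camera images.
- lid: The bath's loose lid: steel plate 154 (x) x 204 (y) x 3 mm, about 170 g, overhanging the bath by 2 mm all round. Origin: centre of the plate's underside, which rests on the rim; z up, -x towards its black front lip. Below the plate a skirt 12 mm deep sits in the tank mouth with 2.5 mm play; laid on a flat surface, the plate stands 12 mm above it.
- lid_lip (a point): Middle of the outer end face of the lid's lip, at x -103, z +23 mm in the lid's frame. The lip is a black tab, 56 mm wide (y), 8 mm thick, in the middle of the lid's front edge; from here it runs 32 mm back and down at 35 degrees to the plate. Space under it is free from in front.
- lid_back_edge (a point): Middle of the lid's back edge, at the plate's underside (x +77, y 0, z 0 in the lid's frame): the edge it tips about.
- bath: The ultrasonic cleaning bath, a white box 150 mm deep (x), 200 mm wide (y), rim 132 mm high, with 8 mm walls round a steel tank; stands firmly and does not move. Origin: centre of its underside on the worktop; -x is its front, with a black control panel (dial and two keys). A beaker and a small jar stand in the tank.
- bath_back_rim (a point): Middle of the outer top edge of the bath's back wall (x +75, y 0, z +132 mm in the bath's frame).
- tray: White plastic tray lying on the worktop, 302 mm along x, 362 mm along y; fixed. Origin: centre of its underside; its flat floor is 4 mm above the worktop and measures 270 x 330 mm, its low rim is 16 mm high.
- bottle_red: Clear bottle with red cap, 70 mm across, 142 mm tall; origin at the centre of its foot. Leave alone.
- bottle_amber: Clear bottle with blue cap, 56 mm across, 104 mm tall; origin at the centre of its foot. Leave alone.
- jar_ferrules: White jar with red cap, 46 mm across, 64 mm tall; origin at the centre of its foot. Leave alone.

How it is judged:
On the way:
1. the lid's front is tipped up 17 degrees or more while its back edge stays on the bath's back rim (within 25 mm) (angle between lid's own z axis and vertical above 0.3 rad and distance between lid_back_edge and bath_back_rim below 0.025 m and z of lid_lip in the frame of bath_back_rim above 0.05 m), for 0.2 s.
At the end, for the whole second after the job is handed in: The lid lies flat (within 5 degrees) and right way up on the floor of the white tray, its centre within 50 mm of the tray's centre along both of the tray's axes, at rest and released (angle between lid's own z axis and vertical below 0.08 rad and height (world z) of lid below 0.026 m and linear speed of lid below 0.02 m/s and x of lid in the frame of tray between -0.05 and 0.05 m and y of lid in the frame of tray between -0.05 and 0.05 m); the robot touches nothing.
It fails at once if a bottle or jar is pushed more than 30 mm or knocked over (distance of any of bottle_red, bottle_amber, jar_ferrules from where it was at the start of the episode above 0.03 m or angle between any of bottle_red, bottle_amber, jar_ferrules's own z axis and vertical above 0.4 rad).
It fails at once if the lid is let fall (faster than 1 m/s with no finger on it) (linear speed of lid above 1 m/s and contact force between lid and the fingers below 0.01 N).
It also fails if it takes over 64 s, if anything falls off the work surface, if the arm or the gripper's body presses on something with over 40 N, if the wrist force passes 120 N, or if a joint passes its speed limit or range.

## Robot

A 7-joint arm with a two-finger parallel gripper is mounted at the origin on the work surface; the furniture and walls round the work are solid. World frame = base frame: x ahead of the robot, y to its left, z up, the work surface at z = 0. Lengths are in m, angles in rad, forces in N, time in s.
With the tool pointing down it reaches from about 0.4 to 0.85 m from the base axis. Payload 10.4 kg.
Tool frame: the origin (TCP) lies at the very end of the fingers, on their centre line; the grasp point (between the pads) lies 19 mm behind it; z points along the fingers, y is the line along which they close (so a half turn about z gives the same grasp; the last joint's range is limited). The gripper opens to 87 mm and grips with 3 to 60 N. Pads are 19 mm wide; open, the fingers measure 117 mm over their backs; the gripper's body (75 mm by 190 mm) begins 51 mm behind the grasp point.
Start: joints at [-1.276, 0.332, -0.065, 1.46, 0.022, 1.35, -0.088], TCP at [0.195, 0.594, 0.223] pointing down, gripper open.
Joint ranges: [-2.6, 2.6], [-0.5, 2.12], [-1.47, 1.34], [0.16, 2.42], [-1.27, 4.41], [0.06, 2.06], [-2.6, 2.6]. Speed limits (rad/s): [2.22, 2.22, 2.79, 2.79, 3.14, 3.14, 3.14].

## Interface

Orientations are given as a unit quaternion [x, y, z, w].
In Python, from bench import read_state, cams, workorder gives the robot as it stands.
- The arm moves only by the shell command python3 -m crank 'ROWS' [FORCE]. ROWS is text: rows parted by semicolons, each of 5 numbers parted by spaces: the shift along the tool's x, y, z scaled (see below), then the turn about the tool's z scaled (see below), then the opening, from -1 (shut) to 1 (fully open). In form: dx dy dz yaw jaw; .... A call has 1 to 10 rows; each row shifts and turns the commanded pose from where the row before left it, along the tool's axes as they then stand; what a row does not reach is not made up. The controller multiplies each number of a shift by 200 mm and each number of a turn by 90 degrees. A row lasts 1/10 s, in which the tool goes at most 50 mm and 8.59 degrees, less where a joint would pass 70% of its speed; a pose out of reach is approached as far as the arm can. A call with a number of a shift or a turn outside -1 to 1 is refused whole. A call with a gripper value outside its range is refused whole. The fingers move at their own pace and stop on an object; FORCE is the grip in N (left out, the last holds). Time passes only in rows, so rows that do not move let the fingers close. It gives the time, the measured TCP pose, the force, the opening and the grip force at its end, in the units of the state.
- read_state(): the state, without advancing time (a new reading comes with each control period).
- cams.camera(name): name is "scene" or "top" or "wrist"; returns a dict with "img" (480x640x3 uint8, blue, green, red), "K" (3x3 intrinsics, pixels), "xyz" and "attitude" of the camera in the world; the wrist camera has in their place "mount" (4x4, takes a point from camera to tool coordinates, whose origin is the TCP and whose axes are the flange's). Camera axes: x right, y down, z forward; pixel columns grow to the right and rows downward; lengths in m; the calibration is good to about 2 mm. A picture is of the moment at which its call begins: read the wrist's pose just before it. There is no depth.
- workorder.close_job(): hands the job in; it is judged then, once.
The state is a dict: "time": time; "joint_positions": joint angles; "joint_vel": joint speeds; "joint_torque": joint torques, N m; "ee_pos": TCP position; "eef_rot": TCP orientation; "ft_force": force on the tool from outside, world axes, zero at the start; "torque": the same for the moment, N m; "width": finger opening in m; "grip_force": force on a finger pad.
Only numpy, scipy, OpenCV 4.12 (cv2) and the standard library are available. Lean on these libraries where they do the work, as an engineer would, in place of code of your own. Each camera call takes 0.05 s, during which the arm holds its last target. There are 200 camera calls.

## Working session

There is one attempt and no reset: what is moved stays moved. The work goes in short steps, Python scripts to look and compute and a shell command to move; the robot and the scene stay as the last step left them, time stands still between calls to the robot, and variables do not carry over. Pictures are saved under pics/ and viewed, at most 10 in all, crops included, and the job is handed in when it is done.

```bash
mkdir -p pics; ls
python3 - <<'E'
from bench import read_state, cams
import cv2
s=read_state();print(s)
for n in("scene","top"):
    c=cams.camera(n);cv2.imwrite(f"pics/{n}0.png",c["img"]);print(n,c["K"],c["xyz"],c["attitude"])
c=cams.camera("wrist");print(c["K"],c["mount"])
E
```

```text
pics
{'time': 0.0, 'joint_positions': array([-1.27559957,  0.33289881, -0.06470907,  1.46095764,  0.02158509,
        1.34988101, -0.08849702]), 'joint_vel': array([-0.00051925, -0.0010722 ,  0.00048655,  0.00094761,  0.00119409,
       -0.00017183,  0.00248559]), 'joint_torque': array([-3.37098563e-04, -6.23243380e+01,  2.44603126e-02, -3.89903069e+01,
       -6.12267083e-02,  3.96251155e-02,  1.27134085e-04]), 'ee_pos': array([0.19516999, 0.59333395, 0.22172934]), 'eef_rot': array([ 1.58215895e-01,  9.87404276e-01, -7.19316675e-04, -9.03856856e-05]), 'ft_force': array([-0.34742417,  0.20886365,  0.22142688]), 'torque': array([-0.00072086, -0.03247727, -0.00876677]), 'grip_force': 0.0, 'width': 0.08676104138524993}
scene [[613.3069543    0.         327.56282905]
 [  0.         613.3069543  239.1117866 ]
 [  0.           0.           1.        ]] [-0.52323858 -0.81411762  0.75705543] [ 0.7569947  -0.3609653   0.22397037 -0.49648801]
top [[484.1653225    0.         317.91659158]
 [  0.         484.1653225  244.29904147]
 [  0.           0.           1.        ]] [0.45847574 0.1469619  1.14635206] [-0.69774111  0.7120108  -0.05974165  0.05127273]
[[418.4436638    0.         324.22290312]
 [  0.         418.4436638  234.54508916]
 [  0.           0.           1.        ]] [[-2.92927634e-04 -9.61220054e-01 -2.75782381e-01  7.53187561e-02]
 [ 9.99999749e-01 -4.59353749e-04  5.38875888e-04 -5.37426626e-04]
 [-6.44659981e-04 -2.75782154e-01  9.61219948e-01 -1.63016029e-01]
 [ 0.00000000e+00  0.00000000e+00  0.00000000e+00  1.00000000e+00]]
```

View pics/scene0.png

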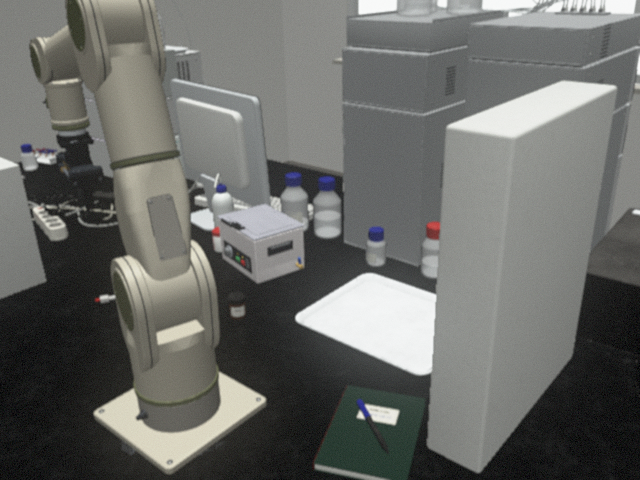

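View pics/top0.png

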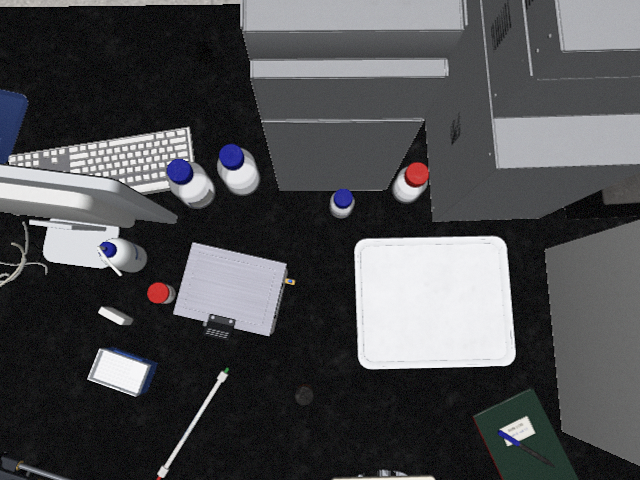

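The scene shows the bath with panel facing the robot. In the top view the lid corners are at about (193,244), (288,264), (271,334) and (174,313), with the lip near (220,326). The tray corners are at about (356,237), (508,236), (515,366) and (358,368). I'll fit these and view enlarged crops to refine them.

```bash
cat > h.py <<'E'
import numpy as np, cv2
from scipy.spatial.transform import Rotation as R
from scipy.optimize import least_squares
from bench import read_state, cams
def cam(n):
    s=read_state(); c=cams.camera(n)
    if n=="wrist":
        T=np.eye(4);T[:3,:3]=R.from_quat(s["eef_rot"]).as_matrix();T[:3,3]=s["ee_pos"];T=T@c["mount"]
    else:
        T=np.eye(4);T[:3,:3]=R.from_quat(c["attitude"]).as_matrix();T[:3,3]=c["xyz"]
    return c["img"],c["K"],T
def proj(K,T,P):
    p=(np.atleast_2d(P)-T[:3,3])@T[:3,:3]; return p[:,:2]/p[:,2:]*[K[0,0],K[1,1]]+K[:2,2]
def onz(K,T,uv,z):
    uv=np.atleast_2d(uv); d=np.c_[(uv-K[:2,2])/[K[0,0],K[1,1]],np.ones(len(uv))]@T[:3,:3].T
    return T[:3,3]+d*((z-T[2,3])/d[:,2])[:,None]
def pose(q,P): # q=x,y,z,yaw
    return R.from_euler('z',q[3]).apply(P)+q[:3]
E
python3 - <<'E'
from h import *
im,K,T=cam("top"); im2,K2,T2=cam("scene")
lid=onz(K,T,[[193,244],[288,264],[271,334],[174,313],[220,326]],.135)[:,:2];print(lid.round(3))
t=onz(K,T,[[356,237],[508,236],[515,366],[358,368]],.016)[:,:2];print(t.round(3),t.mean(0))
print(onz(K,T,[[160,293]],.064),onz(K,T,[[342,198]],.1),onz(K,T,[[416,175]],.142))
a=cv2.resize(im[235:345,165:300],None,fx=3.7,fy=3.7,interpolation=cv2.INTER_CUBIC)
b=cv2.resize(im2[195:285,212:312],None,fx=3,fy=3,interpolation=cv2.INTER_CUBIC)
o=np.zeros((410,800,3),np.uint8);o[:a.shape[0],:a.shape[1]]=a;o[:270,500:800]=b
cv2.imwrite("pics/c1.png",o)
E
```

```text
[[0.624 0.397]
 [0.578 0.197]
 [0.434 0.233]
 [0.481 0.433]
 [0.453 0.338]]
[[ 0.653  0.041]
 [ 0.649 -0.321]
 [ 0.348 -0.312]
 [ 0.351  0.046]] [ 0.5000955  -0.13664175]
[[0.52719952 0.48506091 0.064     ]] [[0.7273132  0.07690589 0.1       ]] [[ 0.76450269 -0.08120698  0.142     ]]
```

View pics/c1.png

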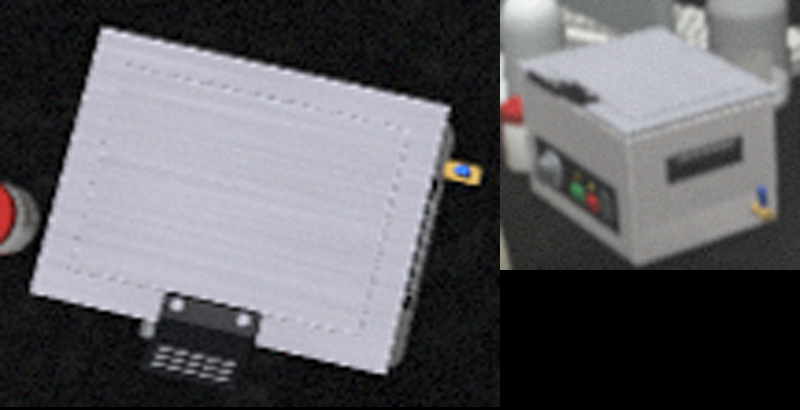

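The crop gives the lid corners in both views. Top view, in the crop: (101,27), (450,105), (387,374), (32,292). Scene view, in the crop: (660,27), (775,95), (632,135), (520,65). Next is the two-view fit, with height left free.

Run:
```python
from h import *
_,K,T=cam("top"); _,K2,T2=cam("scene")
P=np.array([[.077,.102,.003],[.077,-.102,.003],[-.077,-.102,.003],[-.077,.102,.003]])
u=np.array([[101,27],[450,105],[387,374],[32,292]])/3.7+[165,235]
v=(np.array([[660,27],[775,95],[632,135],[520,65]])-[500,0])/3+[212,195]
L=np.array([[-.1053,.028,.0263],[-.1053,-.028,.0263]]); ul=np.array([[147,370],[238,384]])/3.7+[165,235]
r=lambda q:np.r_[(proj(K,T,pose(q,P))-u).ravel(),(proj(K2,T2,pose(q,P))-v).ravel()]
s=least_squares(r,[.53,.315,.13,.23],loss='soft_l1');q=s.x;print("lid",q.round(4),s.fun.round(1))
print("lip pix pred",proj(K,T,pose(q,L)),ul)
g=pose(q,[[-.092,0,0.001]])[0];print("grasp TCP",g)
st=read_state();Rm=R.from_quat(st["eef_rot"]).as_matrix();print(Rm.round(3),st["ee_pos"])
t=onz(K,T,[[356,237],[508,236],[515,366],[358,368]],.016)[:,:2]
print("tray yaw",np.arctan2(*(-(t[1]-t[0]))[[0,1]])*-1,np.arctan2(*(t[0]-t[3])[[1,0]]))
```

```text
lid [ 0.53    0.3168  0.1286 -0.2427] [ 0.8 -0.3  0.3 -0.2  0.1 -0.4  0.1 -0.3 -1.   0.3  0.5 -1.2 -2.5  0.4
 -2.4  0.2]
lip pix pred [[202.38478228 335.52070961]
 [229.45963861 341.75493372]] [[204.72972973 335.        ]
 [229.32432432 338.78378378]]
grasp TCP [0.44069468 0.33892136 0.12960442]
[[-0.95   0.312 -0.   ]
 [ 0.312  0.95  -0.   ]
 [-0.    -0.    -1.   ]] [0.19529306 0.59364276 0.22239693]
tray yaw -0.012586477694841329 -0.018334823807793228
```

```bash
python3 -m crank '0 0 0 -0.0475 1; -0.187 -0.118 0 0 1; -0.187 -0.118 0 0 1; -0.187 -0.118 0 0 1; -0.187 -0.118 0 0 1; -0.187 -0.118 0 0 1; -0.187 -0.118 0 0 1; -0.187 -0.118 0 0 1; -0.187 -0.118 0 0 1; 0 0 0 0 1' 6
python3 - <<'E'
from h import *
st=read_state();print(st["time"],st["ee_pos"],R.from_quat(st["eef_rot"]).as_matrix().round(3))
im,K,T=cam("wrist")
q=[.53,.3168,.1286,-.2427]
P=np.array([[.077,.102,.003],[.077,-.102,.003],[-.077,-.102,.003],[-.077,.102,.003],[-.1053,.028,.0263],[-.1053,-.028,.0263]])
print(proj(K,T,pose(q,P)))
cv2.imwrite("pics/w1.png",im)
E
```

```text
time: 1.35
ee_pos: [0.445, 0.3325, 0.2228]
eef_rot: [0.126, 0.992, -0.001, 0.001]
ft_force: [0.8, -0.3, 0.5]
width: 0.0871
grip_force: 0.0
1.35 [0.44498694 0.33250456 0.22282686] [[-0.968  0.25   0.002]
 [ 0.25   0.968 -0.002]
 [-0.002 -0.001 -1.   ]]
[[471.77822416 447.53166079]
 [196.86250421 449.74933583]
 [174.02827802 253.21369432]
 [492.94457758 250.1449206 ]
 [383.27821725 216.89517199]
 [284.57659782 217.87166248]]
```

View pics/w1.png

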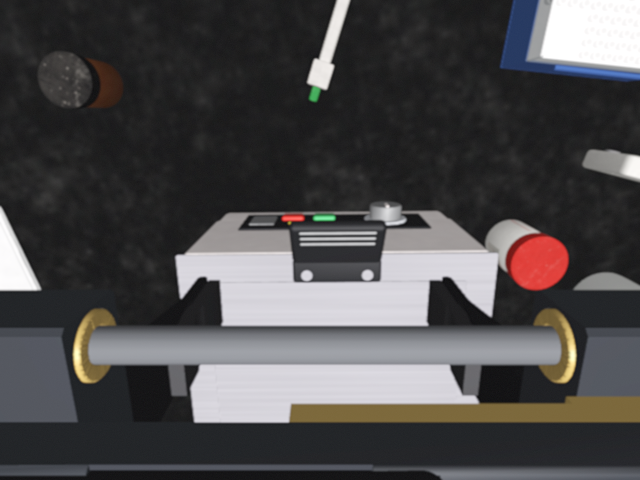

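The wrist view shows the lid front corners at (178,256) and (496,252), and the lip's outer corners at (291,223) and (384,222). That is about 2 mm from the prediction, so I'll correct and descend astride the lip.

```bash
python3 -m crank '0.019 0.036 0 -0.007 1; 0 0 0 0 1; 0 0 0.155 0 1; 0 0 0.155 0 1; 0 0 0.15 0 1; 0 0 0 0 1; 0 0 0 0 1'
python3 - <<'E'
from h import *
st=read_state();print(st["time"],st["ee_pos"],st["ft_force"])
im,K,T=cam("wrist");cv2.imwrite("pics/w2.png",im[150:400,120:560])
E
```

```text
time: 2.1
ee_pos: [0.4376, 0.3473, 0.1311]
eef_rot: [0.115, 0.993, -0.0, -0.0]
ft_force: [0.8, 0.2, 0.4]
width: 0.0868
grip_force: 0.0
2.1 [0.43763044 0.34729753 0.13112539] [0.7890509  0.16567047 0.39049181]
```

View pics/w2.png

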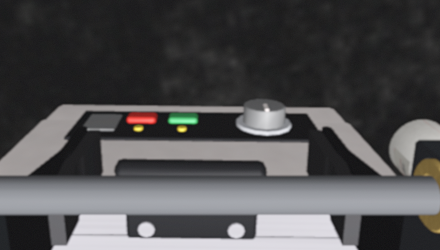

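Run:
```python
from h import *
im,K,T=cam("wrist")
L=np.array([[-.1053,.028,.0263],[-.1053,-.028,.0263]])
for dx,dy in((0,0),(.0024,.0015),(.0,.002)):
    print(proj(K,T,pose([.53+dx,.3168+dy,.1315,-.2427],L)))
```

```text
[[382.03948624 307.524128  ]
 [226.06545962 306.0313746 ]]
[[387.39789257 312.5597693 ]
 [232.00919434 311.08245305]]
[[387.5070188  306.35435498]
 [231.41636305 304.858063  ]]
```

```bash
python3 -m crank '-0.028 -0.027 0 0 1; 0 0 0 0 1; 0 0 0 0 1; 0 0 0 0 -1; 0 0 0 0 -1; 0 0 0 0 -1; 0 0 0 0 -1; 0 0 0 0 -1; 0 0 0 0 -1;0 0 0 0 -1' 6
```

```text
time: 3.2
ee_pos: [0.4424, 0.3399, 0.1305]
eef_rot: [0.116, 0.993, 0.0, -0.0]
ft_force: [-1.1, 0.2, -0.5]
width: 0.0557
grip_force: 6.0
```

```bash
python3 -m crank '-0.005 0 -0.039 0 -1; -0.006 0 -0.039 0 -1; -0.009 0 -0.039 0 -1; -0.011 0 -0.038 0 -1; -0.012 0 -0.038 0 -1; -0.0135 0 -0.0375 0 -1; 0 0 0 0 -1; 0 0 0 0 -1'
python3 - <<'E'
from h import *
im,K,T=cam("scene");im2,_,_=cam("wrist")
b=cv2.resize(im[170:290,180:330],None,fx=2.6,fy=2.6);o=np.zeros((480,800,3),np.uint8);o[:312,:390]=b;o[:300,400:]=cv2.resize(im2,(400,300))
cv2.imwrite("pics/t1.png",o)
E
```

```text
time: 4.0
ee_pos: [0.4534, 0.3374, 0.1767]
eef_rot: [0.116, 0.993, 0.0, -0.0]
ft_force: [-0.5, 1.6, 0.8]
width: 0.0562
grip_force: 7.6
```

View pics/t1.png

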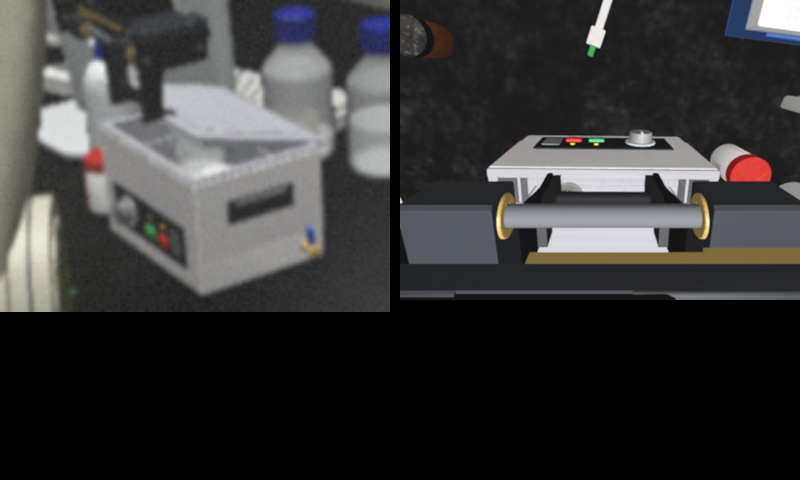

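The lid is tipping about its back edge in the tank opening, with the back corner still on the rim. I'll go on to about 25° and hold there.

```bash
python3 -m crank '-0.015 0 -0.037 0 -1; -0.017 0 -0.036 0 -1; -0.019 0 -0.035 0 -1; -0.007 0 -0.012 0 -1; 0 0 0 0 -1; 0 0 0 0 -1; 0 0 0 0 -1; 0 0 0 0 -1'
python3 - <<'E'
from h import *
im,K,T=cam("scene")
q=[.5324,.3183,.132,-.2427]
for th in (0.3,.36,.42,.48):   # predicted corners for tilt about back edge
    P=np.array([[-.154,.102,.003],[-.154,-.102,.003],[0,-.102,.003]]);P=R.from_euler('y',th).apply(P)+[.077,0,0]
    print(th,((proj(K,T,pose(q,P))-[180,170])*4).round())
cv2.imwrite("pics/t2.png",cv2.resize(im[170:290,180:330],None,fx=4,fy=4))
E
```

```text
time: 4.9
ee_pos: [0.4645, 0.3349, 0.2006]
eef_rot: [0.116, 0.993, 0.0, -0.0]
ft_force: [-3.6, 1.8, 2.3]
width: 0.0559
grip_force: 9.1
0.3 [[150. 117.]
 [301. 205.]
 [498. 215.]]
0.36 [[153. 104.]
 [304. 191.]
 [499. 215.]]
0.42 [[157.  91.]
 [308. 177.]
 [499. 215.]]
0.48 [[161.  78.]
 [313. 163.]
 [499. 215.]]
```

View pics/t2.png

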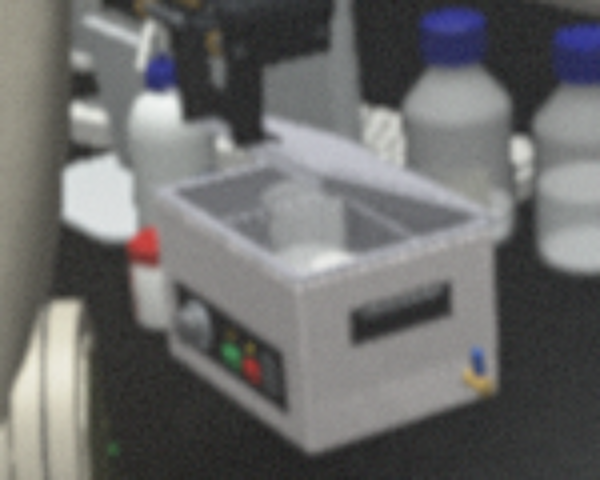

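The lid stands at about 25° (0.43 rad), with its back corner still at the rim near (498,212). Next I'll grip firmly and lift.

```bash
python3 -m crank '0 0 0 0 -1; 0 0 0 0 -1; 0 0 -0.05 0 -1; 0 0 -0.075 0 -1; 0 0 -0.1 0 -1; 0 0 -0.1 0 -1; 0 0 -0.1 0 -1; 0 0 -0.075 0 -1; 0 0 0 0 -1; 0 0 0 0 -1' 55
python3 - <<'E'
from h import *
im,K,T=cam("scene")
cv2.imwrite("pics/t3.png",cv2.resize(im[130:290,160:360],None,fx=3,fy=3))
E
```

```text
time: 5.95
ee_pos: [0.4652, 0.3342, 0.3009]
eef_rot: [0.116, 0.993, 0.0, 0.0]
ft_force: [0.0, 0.7, -2.7]
width: 0.055
grip_force: 57.5
```

View pics/t3.png

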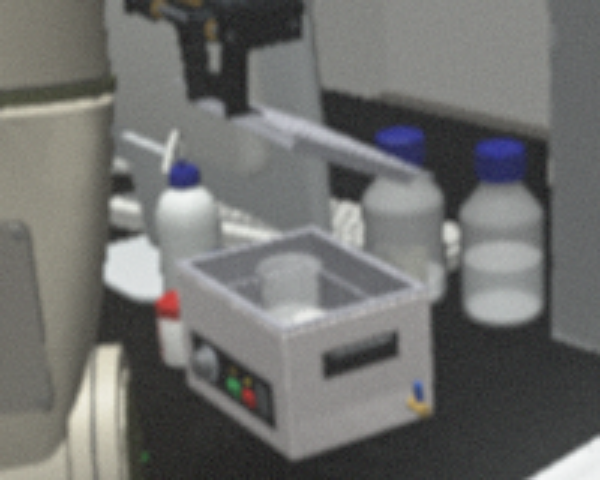

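The lid is held rigidly at about the same tilt and clear of the bath. I'll turn to align with the tray and carry it across.

```bash
python3 -m crank '0 0 0 -0.046 -1; 0 0 0 -0.046 -1; 0 0 0 -0.046 -1; 0.02 -0.06 0 0 -1; 0.02 -0.1 0 0 -1; 0.02 -0.14 0 0 -1; 0.02 -0.168 0 0 -1; 0.02 -0.168 0 0 -1; 0.018 -0.168 0 0 -1; 0 -0.168 0 0 -1' && python3 -m crank '0 -0.168 0 0 -1; 0 -0.168 0 0 -1; 0 -0.168 0 0 -1; 0 -0.168 0 0 -1; 0 -0.168 0 0 -1; 0 -0.168 0 0 -1; 0 -0.168 0 0 -1; 0 -0.13 0 0 -1; 0 -0.08 0 0 -1; 0 0 0 0 -1' && python3 -m crank '0 0 0 0 -1; 0 0 0 0 -1'
python3 - <<'E'
from h import *
im,K,T=cam("scene");im2,_,_=cam("top")
o=np.zeros((480,800,3),np.uint8);o[:300,:400]=cv2.resize(im[130:370,200:520],(400,300));o[:300,400:]=cv2.resize(im2[150:390,270:590],(400,300))
cv2.imwrite("pics/t4.png",o)
E
```

```text
time: 7.0
ee_pos: [0.4371, 0.1382, 0.3001]
eef_rot: [0.009, 1.0, 0.0, -0.0]
ft_force: [-0.3, -0.4, -0.9]
width: 0.0546
grip_force: 57.5
time: 8.0
ee_pos: [0.4325, -0.1395, 0.3001]
eef_rot: [0.011, 1.0, 0.0, -0.0]
ft_force: [-0.3, 1.1, -2.1]
width: 0.0552
grip_force: 57.5
time: 8.2
ee_pos: [0.4336, -0.1358, 0.3003]
eef_rot: [0.008, 1.0, 0.0, -0.0]
ft_force: [0.6, 0.8, -1.2]
width: 0.055
grip_force: 57.5
```

View pics/t4.png

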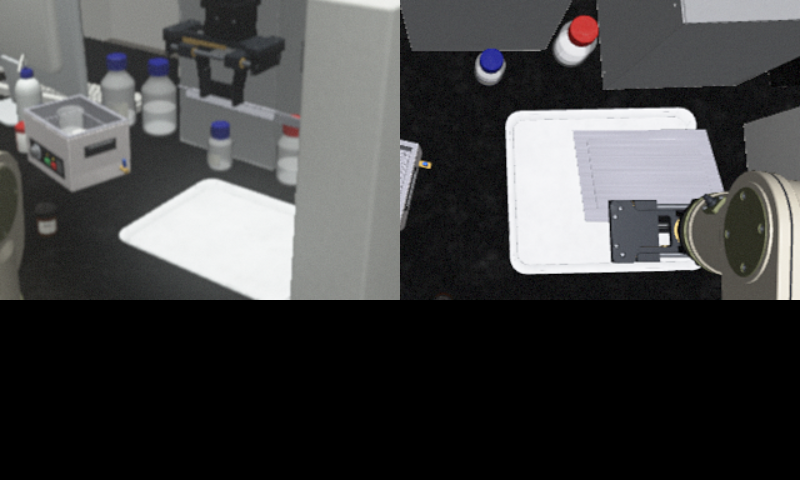

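```bash
python3 -m crank '0 0 0.08 0 -1; 0 0 0.13 0 -1; 0 0 0.15 0 -1; 0 0 0.15 0 -1; 0 0 0.15 0 -1; 0 0 0.14 0 -1; 0 0 0.12 0 -1; 0 0 0.08 0 -1; 0 0 0.05 0 -1; 0 0 0 0 -1' && python3 -m crank '0 0 0 0 -1; 0 0 0.01 0 -1; 0 0 0.01 0 -1' && python3 -m crank '0 0 0.01 0 -1; 0 0 0.01 0 -1; 0 0 0 0 -1'
```

```text
time: 9.3
ee_pos: [0.4333, -0.1362, 0.0897]
eef_rot: [0.007, 1.0, -0.0, -0.001]
ft_force: [0.1, 0.1, -0.8]
width: 0.0552
grip_force: 57.5
time: 9.6
ee_pos: [0.4345, -0.1366, 0.0872]
eef_rot: [0.008, 1.0, 0.0, 0.001]
ft_force: [0.3, -0.3, -1.3]
width: 0.0552
grip_force: 57.5
time: 9.9
ee_pos: [0.4337, -0.1366, 0.0824]
eef_rot: [0.008, 1.0, 0.0, -0.0]
ft_force: [-0.5, 0.6, -1.8]
width: 0.0549
grip_force: 57.5
```

```bash
python3 -m crank '0 0 0.01 0 -1; 0 0 0.01 0 -1; 0 0 0 0 -1' && python3 -m crank '0 0 0.01 0 -1; 0 0 0.005 0 -1; 0 0 0 0 -1; 0 0 0 0 -1' 20
```

```text
time: 10.2
ee_pos: [0.4339, -0.1366, 0.0785]
eef_rot: [0.008, 1.0, 0.0, -0.0]
ft_force: [-0.5, 0.3, 0.4]
width: 0.0553
grip_force: 56.8
time: 10.6
ee_pos: [0.4339, -0.1367, 0.0757]
eef_rot: [0.008, 1.0, 0.0, 0.0]
ft_force: [-0.2, 0.5, 1.4]
width: 0.0556
grip_force: 21.3
```

```bash
python3 -m crank '0 0 0 0 -1; 0.02 0 0.032 0 -1; 0.019 0 0.032 0 -1; 0.017 0 0.032 0 -1; 0.016 0 0.034 0 -1; 0.014 0 0.034 0 -1; 0.012 0 0.035 0 -1; 0.011 0 0.036 0 -1; 0 0 0 0 -1' 6 && python3 -m crank '0.009 0 0.036 0 -1; 0.006 0 0.02 0 -1; 0 0 0 0 -1; 0 0 0 0 -1'
```

```text
time: 11.5
ee_pos: [0.4112, -0.1362, 0.0276]
eef_rot: [0.008, 1.0, 0.0, -0.001]
ft_force: [-0.7, -0.5, -0.1]
width: 0.0559
grip_force: 6.0
time: 11.9
ee_pos: [0.4089, -0.1363, 0.0173]
eef_rot: [0.008, 1.0, 0.0, -0.0]
ft_force: [-0.8, 0.1, -0.9]
width: 0.0556
grip_force: 6.0
```

```bash
python3 -m crank '0 0 0.008 0 -1; 0 0 0.008 0 -1; 0 0 0 0 -1'; python3 -m crank '0 0 0 0 -0.5; 0 0 0 0 0; 0 0 0 0 0.5; 0 0 0 0 1; 0 0 0 0 1; 0 0 0 0 1; 0 0 0 0 1; 0 0 -0.05 0 1; 0 0 -0.1 0 1; 0 0 -0.2 0 1'; python3 -m crank '0 0 -0.2 0 1; 0 0 -0.2 0 1; 0 0.2 -0.2 0 1; 0 0.2 0 0 1; 0 0.2 0 0 1; 0 0.2 0 0 1; 0 0.2 0 0 1; 0 0.2 0 0 1; 0 0 0 0 1; 0 0 0 0 1'
python3 - <<'E'
from h import *
im,K,T=cam("top")
print(proj(K,T,[[.499,-.137,.019]]))
a=cv2.resize(im[150:390,300:540],None,fx=2.5,fy=2.5)
cv2.imwrite("pics/f.png",a)
E
```

```text
time: 12.2
ee_pos: [0.4091, -0.1363, 0.0141]
eef_rot: [0.008, 1.0, 0.0, 0.0]
ft_force: [-0.3, 0.9, 0.2]
width: 0.0557
grip_force: 6.0
time: 13.2
ee_pos: [0.4074, -0.1363, 0.0839]
eef_rot: [0.008, 1.0, -0.0, -0.002]
ft_force: [0.8, 0.5, 1.0]
width: 0.0866
grip_force: 0.0
time: 14.2
ee_pos: [0.4127, 0.0991, 0.2]
eef_rot: [0.007, 1.0, -0.0, 0.0]
ft_force: [-0.1, -0.5, -1.0]
width: 0.0867
grip_force: 0.0
[[434.8503832  300.79643011]]
```

View pics/f.png

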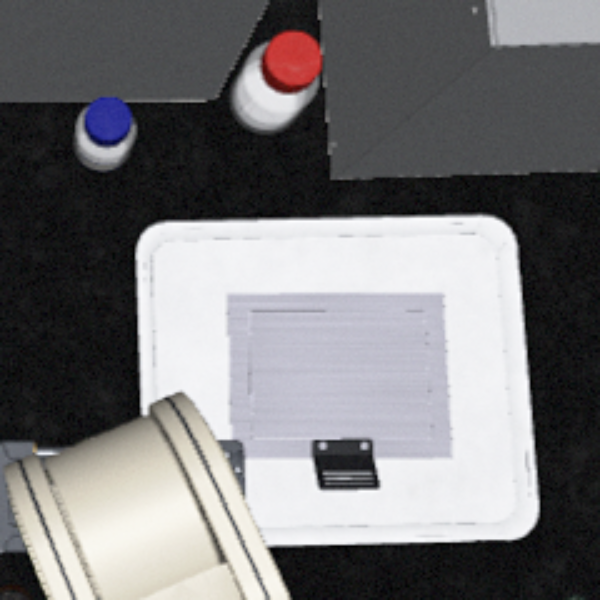

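The lid lies flat at about (340,376), with the tray's centre at (337,378). The bottles stand undisturbed and the gripper is clear.

```bash
python3 -c "
from bench import workorder
print(workorder.close_job())"
```

```text
the job is handed in; nothing more can be done
None
```

I tipped the lid to about 25° on its back edge by gripping the sides of the lip (not with a fingertip under it), laid it flat in the middle of the tray with the bottles undisturbed, and handed the job in at about 14 s; no verdict came back.

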